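Level the gel casting table and click the tray home

ROBOT

A 6-joint arm with a two-finger parallel gripper is mounted at the origin on the work surface. World frame = base frame: x ahead of the robot, y to its left, z up, the work surface at z = 0. Lengths are in m, angles in rad, forces in N, time in s.
With the tool pointing down it reaches from about 0.25 to 0.725 m from the base axis. Payload 4 kg.
Tool frame: the origin (TCP) lies between the finger pads; the fingertips stand 11 mm ahead of it and the grasp point (between the pads) lies 8 mm behind it (bot.tip_extent is the distance from the TCP to the fingertips, in m); z points along the fingers, y is the line along which they close (so a half turn about z gives the same grasp; the last joint's range is limited). The gripper opens to 85 mm and grips with 20 to 120 N. Pads are 22 mm wide; open, the fingers measure 114 mm over their backs; the gripper's body (76 mm by 85 mm) begins 54 mm behind the grasp point. The pads swing forward as they close: fully open they stand 13 mm farther back than shut.
Start: joints at [-1.284, 0.241, 0.005, 1.335, 0, 1.571], TCP at [0.141, -0.48, 0.242] pointing down, gripper open.
Joint ranges: [-2.72, 2.72], [-1.05, 1.87], [-1.09, 1.28], [-1.99, 2.15], [-1.42, 1.44], [-3.14, 3.14]. Speed limits (rad/s): [2.79, 2.79, 3.14, 3.14, 3.14, 3.14].

INTERFACE

Orientations are given as a unit quaternion [x, y, z, w].
In Python, from workcell import bot gives the robot as it stands. The module is installed in compiled form; this text tells all that it offers.
- The arm moves only by the tool drive_tool, never from a script. Its argument "rows" is a list of rows, each an object of numbers: "dx", "dy", "dz": the shift along the tool's x, y, z in units of 50 mm (1.0 is 50 mm); "wx", "wy", "wz": the turn, a rotation vector about the tool's x, y, z in units of 5 degrees (1.0 is 5 degrees); "hand": the finger opening in mm, from 0 to 85.4. A call has 1 to 20 rows; each row is the pose to reach, as a shift and turn from the pose commanded when the call began, along the tool's axes at that moment; what a row does not reach only later rows make up. A row lasts 1/10 s, in which the tool goes at most 50 mm and 8.59 degrees, less where a joint would pass 70% of its speed; a pose out of reach is approached as far as the arm can. A call with a gripper value outside its range is refused whole. The fingers move at their own pace and stop on an object; the grip force is fixed at half the most. Time passes only in rows, so rows that repeat a pose let the fingers close. It gives the time, the measured TCP pose, the force, the opening and the grip force at its end, in the units of the state.
- bot.get_obs(): the state, without advancing time (a new reading comes with each control period).
- bot.camera(name): name is "side" or "top"; returns the picture (400x640x3 uint8, red, green, blue); there is no depth.
- bot.get_calibration(name): a dict with "vfov" (degrees; the focal length in pixels is half the picture's height over the tangent of half this angle, whatever the lens; pixels are square), "cx", "cy" (the principal point, pixels), "origin" and "rotation" of the camera in the world. Camera axes: x right, y up, looking along -z (the intrinsics and any distortion apply to the point x, -y, -z); pixel columns grow to the right and rows downward; lengths in m; the calibration is good to about 2 mm. A picture is of the moment at which its call begins. get_calibration takes no time and is no camera call.
- bot.job_done(): hands the job in; it is judged then, once.
Trained networks look in the newest picture that a camera, given by its name, has taken for a name from the list of things; names that differ only in an ending like _2 or _b are one class to them, and where a whole thing is asked for, a point or a joint stands for the part that bears it (a point fixed in the world has none). Each returns a list of dicts, best first, with "score" (0 to 1); they miss things now and then, are a little off and sometimes report something else, mostly with a low value. They report only what shows in the picture. A call takes as long as a camera call. They do not tell look-alikes from the thing itself.
- bot.look_for(camera, thing): "extent" ([centre column, centre row, width, height] in pixels, round what is visible of it).
- bot.outline_of(camera, thing): "region" (400x640 bool, what is visible of it) and "extent" ([centre column, centre row, width, height] in pixels, round what is visible of it).
The state is a dict: "clock": time; "joint_pos": joint angles; "joint_vel": joint speeds; "tau": joint torques, N m; "eef_pos": TCP position; "tool_rot": TCP orientation; "ft_force": force on the tool from outside, world axes, zero at the start; "ft_torque": the same for the moment, N m; "grip_width": finger opening in m; "grasp_force": force on a finger pad.
Only numpy, scipy, OpenCV 4.12 (cv2) and the standard library are available. Lean on these libraries where they do the work, as an engineer would, in place of code of your own. Each camera call takes 0.05 s, during which the arm holds its last target. There are 200 camera calls.

TASK

Level the gel casting table by turning its yellow foot knob. Then take the tray with the orange comb, lay it on the open end of the table and slide it in between the rails, past the sprung ball, until the ball clicks into the tray's notch and holds it fully home; let go. The table must still be level, and leave the blue-comb tray, bottles, tube rack and phone where they are.

Things in the scene. Friction and masses are not known exactly. Their poses are not given: they have to be found in the camera images.
- gel_stand: Fixed dark steel foot of the gel casting table, 222 (x) x 95 (y) mm; origin on the bench, 26 mm along +x from its middle. x = direction in which trays are pushed in, y = to the knob side. The grey plate above is hinged to it along a line parallel to x at y = -50, z = 20 mm. The stand never moves in a run.
- dock (a point): Point on the plate's top face, on its centre line, beside the ball; when level, at x = 30, y = 0, z = 36 mm of the stand. Axes turn with the plate (x push-in, y knob side, z normal: vertical = level). A tray clicked home has its origin here, at most 1 mm to -y, x axes parallel (either way round). An end stop stands 1.5 mm beyond the home tray.
- mouth (a point): Point on the plate's centre line at the rails' near ends (x = -50 in the dock frame). From here to the end stop two aluminium rails, 20 mm high, stand with inner faces at y = +-32. Flared guides 14 mm high widen the mouth to y = +-42 at 23 mm before this point. Lips over the rails (undersides 16.5 mm above the plate, in to |y| = 28) hold the strips down: a tray enters only by sliding.
- porch (a point): Point on the plate's top face, on the centre line of its open end, 122 mm before the dock (x = -122, y = 0 in the dock frame): a place to lay the tray flat before pushing it in. Plate and rails are slick (friction 0.2). The plate is 100 mm wide and runs from x = -172 to +60 in the dock frame.
- foot_knob (a joint): Yellow foot knob, rad, growing anticlockwise from above. 0 = plate level: the bar is then parallel to the rails, in line with two white marks. Starts 0.7 to 1.35 (knob side too high): turn it back clockwise. Each rad tilts the plate 0.045 rad and moves the knob about 7 mm up or down. Stops at +-1.6; takes about 0.15 N m, stays as left.
- knob_grip (a point): On the knob's axis at mid-height of its yellow bar, where to grip: bar 40 long (this point's x) x 12 thick (y) x 24 mm tall; its top is 12 mm above this point. Below it a black disc of radius 20. Turns with the knob. When level it lies at x = -50, y = 105, z = 60 mm of the stand.
- ball (a joint): Steel ball, 12 mm across, in the +y rail at the dock, centre 8 mm above the plate; value = how far it is pressed outward, m. 0 = fully out, 4.5 mm inside the rail's face; 0.0025 to 0.0045 while a tray rides past; under 0.0015 in the notch. Spring 4 N + 1 N per mm; pushing past takes about 5 to 12 N, from 46 mm short of home. A brass housing outside the rail reaches y = 63.
- tray_orange: White gel casting tray with comb (orange) fixed in it, 90 (x) x 62 (y) mm, 150 g, symmetric; origin under its centre. Foot strips: lowest 14 mm, faces y = +-31, tapered inward 25 deg over the last 10 mm at each end, a notch at x = 0. Walls above: y = +-25, up to z = 26; open ends. Handle = comb bar at x = 0: 10 thick (x), 48 wide (y), z = 26 to 54; grip near z = 42. In either of two places at the robot's right, yaw within 0.35 rad.
- tray_blue: White gel casting tray with comb (blue) fixed in it, 90 (x) x 62 (y) mm, 150 g, symmetric; origin under its centre. Foot strips: lowest 14 mm, faces y = +-31, tapered inward 25 deg over the last 10 mm at each end, a notch at x = 0. Walls above: y = +-25, up to z = 26; open ends. Handle = comb bar at x = 0: 10 thick (x), 48 wide (y), z = 26 to 54; grip near z = 42. In the other place. Leave it.
- bottle_amber: Amber glass bottle with orange cap, 72 mm across, 130 high; origin under its centre. Bystander.
- bottle_clear: Clear glass bottle with blue cap, 72 mm across, 140 high; origin under its centre. Bystander.
- tube_rack: Blue rack of capped tubes, 110 x 70 x 70 mm; origin under its centre. Bystander.
- phone: Phone lying flat, 72 x 150 x 9 mm; origin under its centre. Bystander.
Mind the look-alikes: they are no part of the job. Leave any pink or turquoise look-alike of the tray_orange alone.

How it is judged:
By the outcome, as a careful person would: the job done as asked, in the order asked, and still so for the second after the job is handed in, with the robot touching nothing.
It also fails if it takes over 58 s, if anything falls off the work surface, if the arm or the gripper's body presses on something with over 40 N, if the wrist force passes 120 N, or if a joint passes its speed limit or range.

## Working session

There is one attempt and no reset: what is moved stays moved. The work goes in short steps, Python scripts to look and compute and a tool call to move; the robot and the scene stay as the last step left them, time stands still between calls to the robot, and variables do not carry over. Pictures are saved under pics/ and viewed, at most 10 in all, crops included, and the job is handed in when it is done.

Besides the shell and the picture viewer there is one more tool, called after "Emit:" as name(argument=value, ...), one argument or row to a line, values as JSON. drive_tool: Moves the arm, as the interface text tells. Its arguments: {"type":"object","properties":{"rows":{"type":"array","items":{"type":"object","properties":{"dx":{"type":"number"},"dy":{"type":"number"},"dz":{"type":"number"},"wx":{"type":"number"},"wy":{"type":"number"},"wz":{"type":"number"},"hand":{"type":"number"}}}}},"required":["rows"]}

```bash
mkdir -p pics
python3 - <<'E'
from workcell import bot
import cv2
for c in("top","side"):
    im=bot.camera(c); cv2.imwrite(f"pics/{c}0.png",im[:,:,::-1])
    k=bot.get_calibration(c); print(k)
    for t in("gel_stand","foot_knob","tray_orange","tray_blue"):
        for d in bot.look_for(c,t)[:4]: print(c,t,d)
o=bot.get_obs(); print(o)
E
```

```text
{'vfov': 46.09434304887445, 'cx': 328.3921322371488, 'cy': 205.27861279911141, 'origin': array([0.38046625, 0.00938664, 1.52025666]), 'rotation': array([ 0.03499622, -0.04740527, -0.69898179,  0.71270784])}
top gel_stand {'extent': [290.6, 198.4, 66.2, 75.1], 'score': 0.88}
top foot_knob {'extent': [266.1, 201.0, 14.1, 7.0], 'score': 0.58}
top tray_orange {'extent': [369.5, 226.2, 22.8, 32.9], 'score': 0.97}
top tray_orange {'extent': [317.2, 269.1, 30.6, 20.1], 'score': 0.88}
top tray_orange {'extent': [381.2, 269.5, 23.2, 34.8], 'score': 0.72}
top tray_orange {'extent': [288.6, 200.2, 63.9, 78.3], 'score': 0.71}
top tray_blue {'extent': [428.2, 235.8, 23.2, 34.3], 'score': 0.84}
{'vfov': 57.90651867751892, 'cx': 320.442415638859, 'cy': 203.3995327080807, 'origin': array([0.23285393, 0.68027999, 0.62650192]), 'rotation': array([-0.1036808 ,  0.4306342 ,  0.87331989, -0.2027729 ])}
side gel_stand {'extent': [310.4, 230.1, 97.1, 68.1], 'score': 0.65}
side foot_knob {'extent': [288.7, 241.7, 17.6, 17.4], 'score': 0.64}
side tray_orange {'extent': [416.6, 197.2, 35.1, 25.9], 'score': 0.
[... 214 characters left out ...]

{'clock': 0.5, 'joint_pos': array([-1.28398161e+00,  2.40614890e-01,  4.94277019e-03,  1.33516591e+00,
       -1.89548491e-05,  1.57080259e+00]), 'joint_vel': array([ 0.00071297, -0.00063494, -0.0009447 ,  0.00016577,  0.00144675,
       -0.00068011]), 'tau': array([-7.48633829e-04, -3.71858025e+01,  2.52461600e+01,  2.75598111e-03,
       -1.33092917e-04,  8.49871554e-06]), 'eef_pos': array([ 0.14143987, -0.47956271,  0.24227713]), 'tool_rot': array([ 9.89735223e-01,  1.42913217e-01, -1.23599775e-05, -1.92812810e-05]), 'ft_force': array([ 0.27620559, -0.85442571, -0.44815621]), 'ft_torque': array([-0.00443946, -0.00447805,  0.04666668]), 'grasp_force': 0.0, 'grip_width': 0.085765725333868}
```

Run:
```python
import cv2
a=cv2.imread("pics/top0.png")[140:320,220:460]; cv2.imwrite("pics/top0c.png",cv2.resize(a,None,fx=3.3,fy=3.3,interpolation=2))
a=cv2.imread("pics/side0.png")[120:300,220:460]; cv2.imwrite("pics/side0c.png",cv2.resize(a,None,fx=3.3,fy=3.3,interpolation=2))
```

```text
(no output)
```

View pics/top0c.png

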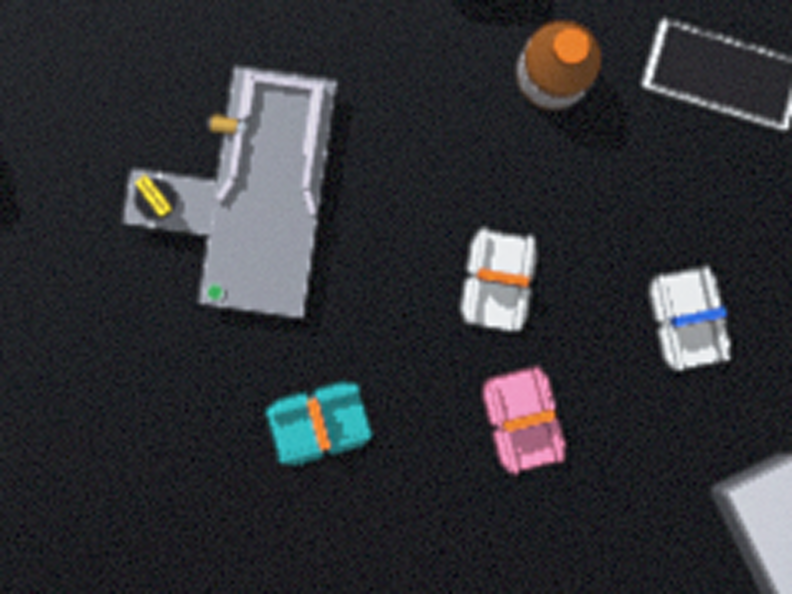

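View pics/side0c.png

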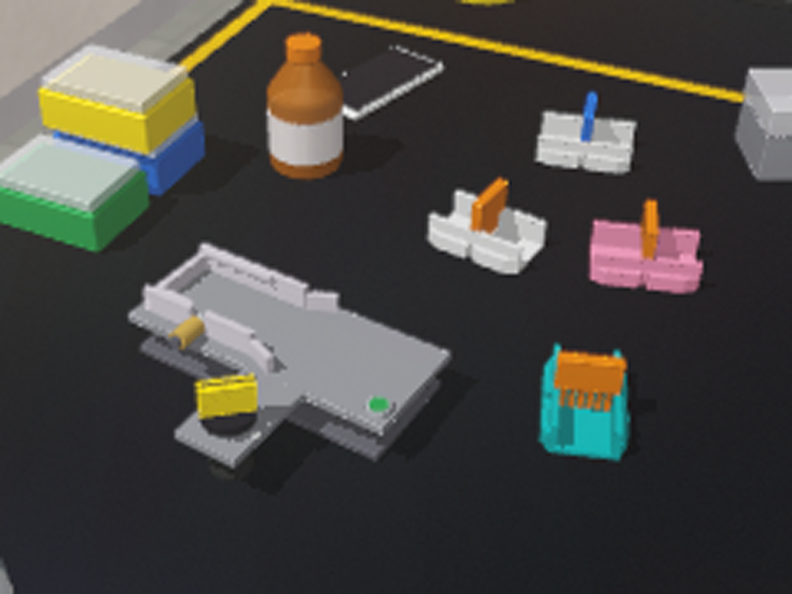

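The white tray with the orange comb, at top px (371,225), is the target. The turquoise one (317,269) and the pink one (381,269) are look-alikes, and the white one with the blue comb (428,236) stays where it is. The stand's rails point up in the top image and the knob is at (266,200). Next I'll enlarge these for subpixel corners.

Run:
```python
import cv2,numpy as np
a=cv2.imread("pics/top0.png"); s=cv2.imread("pics/side0.png")
r=lambda i:cv2.resize(i,None,fx=6,fy=6,interpolation=2)
cv2.imwrite("pics/t1.png",r(a[155:250,253:385]))
cv2.imwrite("pics/s1.png",r(s[170:267,255:388]))
# colour centroids
for n,i,rois in(("top",a,{"knob":(185,215,255,280),"orange":(205,245,355,385)}),("side",s,{"knob":(230,255,275,300),"orange":(170,195,360,378)})):
    for k,(y0,y1,x0,x1) in rois.items():
        h=cv2.cvtColor(i[y0:y1,x0:x1],cv2.COLOR_BGR2HSV)
        lo,hi=((22,120,90),(38,255,255)) if k=="knob" else ((5,150,120),(18,255,255))
        m=cv2.inRange(h,lo,hi); p=cv2.findNonZero(m).reshape(-1,2)+[x0,y0]
        print(n,k,len(p),p.mean(0),p.min(0),p.max(0),cv2.minAreaRect(p.astype(np.float32)))
```

```text
top knob 65 [266.21538462 199.24615385] [261 194] [271 205] ((266.0487976074219, 199.0609893798828), (12.962422370910645, 4.997560501098633), 51.34019470214844)
top orange 41 [372.14634146 223.82926829] [365 222] [379 226] ((372.0400085449219, 223.77999877929688), (14.48972225189209, 2.593839168548584), 10.30484676361084)
side knob 214 [288.04672897 239.58411215] [279 233] [297 246] ((288.0965576171875, 239.6586456298828), (11.958549499511719, 18.35305404663086), 85.2363510131836)
side orange 113 [367.68141593 182.07964602] [363 174] [372 189] ((367.5, 181.5), (15.0, 9.0), 90.0)
```

View pics/t1.png

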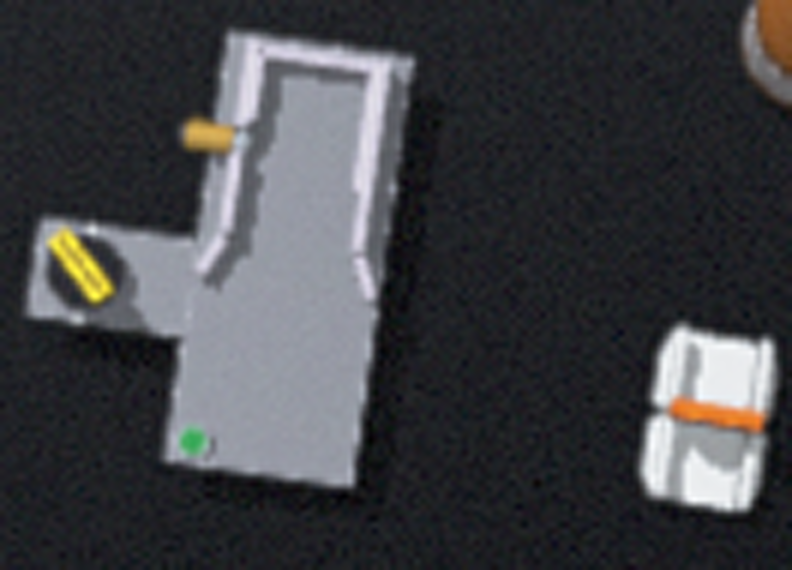

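View pics/s1.png

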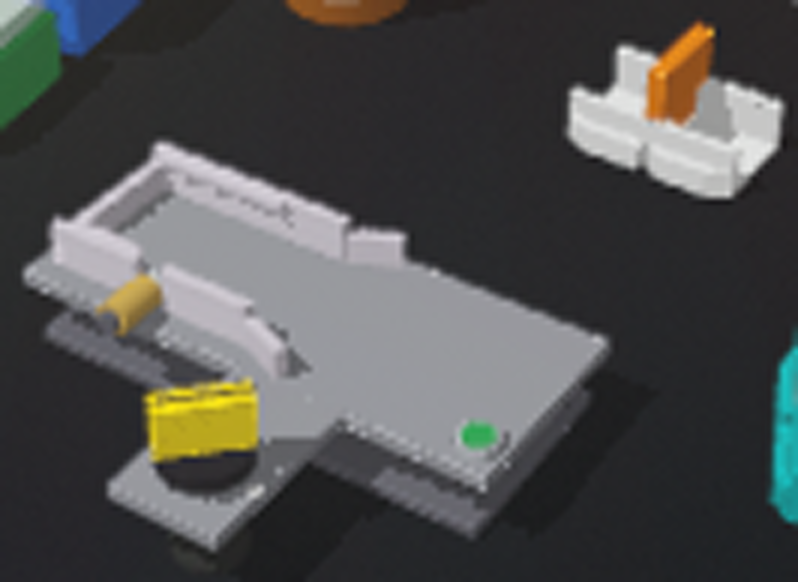

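```bash
cat > h.py <<'E'
from workcell import bot
import numpy as np
from scipy.spatial.transform import Rotation as R
from scipy.optimize import least_squares
K={c:bot.get_calibration(c) for c in("top","side")}
def proj(c,P):
    k=K[c]; p=R.from_quat(k["rotation"]).inv().apply(np.atleast_2d(P)-k["origin"])
    f=200/np.tan(np.radians(k["vfov"]/2))
    return np.c_[k["cx"]-f*p[:,0]/p[:,2],k["cy"]+f*p[:,1]/p[:,2]]
def dock2w(s,P):  # s=x,y,yaw,q of stand; P in dock frame (m)
    th=.045*s[3]; P=np.atleast_2d(P)+[.03,0,.036]-np.array([0,-.05,.02])
    P=R.from_euler("x",th).apply(P)+[0,-.05,.02]
    return R.from_euler("z",s[2]).apply(P)+[s[0],s[1],0]
E
cat > fit.py <<'E'
from h import *
T=lambda u,v:[(u+.5)/6-.5+253,(v+.5)/6-.5+155]
S=lambda u,v:[(u+.5)/6-.5+255,(v+.5)/6-.5+170]
D=np.array
KN=[-.08,.105,.024]
tp=D([[-.172,.05,0],[-.172,-.05,0],[.06,-.05,0],[.06,.05,0],[-.05,.028,.02],[-.05,-.028,.02],[-.08,.105,.036]])
tu=D([T(162,462),T(356,489),T(414,55),T(228,30),T(236,232),T(354,250),T(80.5,264.5)])
sp=D([[.06,.05,0],[-.172,-.05,0],[-.172,.05,0],KN])
su=D([S(25,266),S(608,343),S(487,475),[288,239.6]])
def res(s): return np.r_[(proj("top",dock2w(s,tp))-tu).ravel(),(proj("side",dock2w(s,sp))-su).ravel()]
o=least_squares(res,[.4,.1,0,1.],loss="soft_l1"); s=o.x; print("stand",s.round(4)); print(res(s).reshape(-1,2).round(2).tolist())
# tray: x,y,yaw
tt=D([[0,.024,.054],[0,-.024,.054]])
ttu=D([(D(T(670,398))+T(672,415))/2,(D(T(766,415))+T(764,432))/2])
ts=D([[0,.0,.054]]);tsu=D([S(682,48)])
def w(t,P): return R.from_euler("z",t[2]).apply(P)+[t[0],t[1],0]
def r2(t): return np.r_[(proj("top",w(t,tt))-ttu).ravel(),(proj("side",w(t,ts))-tsu).ravel()]
o2=least_squares(r2,[.3,-.1,0]); print("tray",o2.x.round(4),r2(o2.x).round(2))
# bar direction
sl=s.copy(); 
for a in(66,80): pass
b=[(D(T(57,231.5))),D(T(104,297.5))]
def r3(q): 
    ax=R.from_euler("z",q[0]).apply([[.02,0,0],[-.02,0,0]])+tp[-1]
    p=proj("top",dock2w(s,ax)); d=p[0]-p[1]; e=b[0]-b[1]; return [np.arctan2(d[0]*e[1]-d[1]*e[0],d@e)]
print("knob q from bar",least_squares(r3,[.8]).x)
for n,P in dict(dock=[0,0,0],mouth=[-.05,0,0],porch=[-.122,0,0],knob=KN).items():
    print(n,dock2w(s,P).round(4),"level",dock2w([*s[:3],0],P).round(4))
E
python3 fit.py
```

```text
stand [ 0.6035  0.07   -0.1186  1.1673]
[[0.41, -0.22], [-0.41, -0.26], [0.09, 0.47], [0.19, -0.01], [0.64, 0.2], [-1.32, -0.21], [0.33, 0.01], [-0.65, 0.59], [0.41, -0.1], [-0.3, 0.39], [0.38, -0.47]]
tray [ 0.4973 -0.154  -0.1599] [ 0.52 -0.02 -0.06 -0.12 -0.06  0.8 ]
knob q from bar [0.76184634]
dock [[0.6332 0.0656 0.0386]] level [[0.6333 0.0665 0.036 ]]
mouth [[0.5836 0.0715 0.0386]] level [[0.5837 0.0724 0.036 ]]
porch [[0.5121 0.08   0.0386]] level [[0.5122 0.0809 0.036 ]]
knob [[0.566  0.1779 0.0681]] level [[0.5663 0.1802 0.06  ]]
```

```bash
cat >> h.py <<'E'
def go(xyz,yaw=None,o=None):
    """units for a move to xyz with tool x at world angle yaw (tool down)"""
    o=o or bot.get_obs(); q=R.from_quat(o["tool_rot"])
    d=q.inv().apply(np.array(xyz)-o["eef_pos"])/.05
    out=[d.round(3)]
    if yaw is not None:
        t=R.from_euler("z",yaw)*R.from_euler("x",np.pi)
        out.append((np.degrees((q.inv()*t).as_rotvec())/5).round(3))
    return out
def st():
    o=bot.get_obs(); x=R.from_quat(o["tool_rot"]).as_matrix()[:,0]
    print("t",round(o["clock"],2),"pos",o["eef_pos"].round(4),"xang",round(float(np.arctan2(x[1],x[0])),4),"F",o["ft_force"].round(1),"M",o["ft_torque"].round(2),"w",round(o["grip_width"],4),"g",round(o["grasp_force"],1),"j",o["joint_pos"].round(2))
    return o
E
python3 -c "
from h import *
st(); print(go([.566,.178,.2],.287+1.75))"
```

```text
t 0.5 pos [ 0.1414 -0.4796  0.2423] xang 0.2868 F [ 0.3 -0.9 -0.4] M [-0.   -0.    0.05] w 0.0858 g 0.0 j [-1.28  0.24  0.    1.34 -0.    1.57]
[array([ 11.865, -10.212,   0.846]), array([-1.0000e-03, -0.0000e+00, -2.0056e+01])]
```

Emit:
drive_tool(
  rows=[
    {"dx":11.86,"dy":-10.21,"dz":0.6,"wz":-20.06,"hand":45},
    {"dx":11.86,"dy":-10.21,"dz":0.6,"wz":-20.06,"hand":45},
    {"dx":11.86,"dy":-10.21,"dz":0.6,"wz":-20.06,"hand":45},
    {"dx":11.86,"dy":-10.21,"dz":0.6,"wz":-20.06,"hand":45},
    {"dx":11.86,"dy":-10.21,"dz":0.6,"wz":-20.06,"hand":45},
    {"dx":11.86,"dy":-10.21,"dz":0.6,"wz":-20.06,"hand":45},
    {"dx":11.86,"dy":-10.21,"dz":0.6,"wz":-20.06,"hand":45},
    {"dx":11.86,"dy":-10.21,"dz":0.6,"wz":-20.06,"hand":45},
    {"dx":11.86,"dy":-10.21,"dz":0.6,"wz":-20.06,"hand":45},
    {"dx":11.86,"dy":-10.21,"dz":0.6,"wz":-20.06,"hand":45},
    {"dx":11.86,"dy":-10.21,"dz":0.6,"wz":-20.06,"hand":45},
    {"dx":11.86,"dy":-10.21,"dz":0.6,"wz":-20.06,"hand":45},
    {"dx":11.86,"dy":-10.21,"dz":0.6,"wz":-20.06,"hand":45},
    {"dx":11.86,"dy":-10.21,"dz":0.6,"wz":-20.06,"hand":45},
    {"dx":11.86,"dy":-10.21,"dz":0.6,"wz":-20.06,"hand":45},
    {"dx":11.86,"dy":-10.21,"dz":0.6,"wz":-20.06,"hand":45},
    {"dx":11.86,"dy":-10.21,"dz":0.6,"wz":-20.06,"hand":45},
    {"dx":11.86,"dy":-10.21,"dz":0.6,"wz":-20.06,"hand":45},
    {"dx":11.86,"dy":-10.21,"dz":0.6,"wz":-20.06,"hand":45},
    {"dx":11.86,"dy":-10.21,"dz":0.6,"wz":-20.06,"hand":45},
  ],
)

```text
invalid input at $.rows[0]: expected keys dx, dy, dz, wx, wy, wz, hand
```

```bash
python3 -c "
from h import *
st(); print(go([.566,.178,.13],.643+np.pi))"
```

```text
t 0.5 pos [ 0.1414 -0.4796  0.2423] xang 0.2868 F [ 0.3 -0.9 -0.4] M [-0.   -0.    0.05] w 0.0858 g 0.0 j [-1.28  0.24  0.    1.34 -0.    1.57]
[array([ 11.865, -10.212,   2.246]), array([0.0000e+00, 1.0000e-03, 3.1918e+01])]
```

All keys are required in every row.

Emit:
drive_tool(
  rows=[
    {"dx":11.86,"dy":-10.21,"dz":0.6,"wx":0,"wy":0,"wz":-20,"hand":45},
    {"dx":11.86,"dy":-10.21,"dz":0.6,"wx":0,"wy":0,"wz":-20,"hand":45},
    {"dx":11.86,"dy":-10.21,"dz":0.6,"wx":0,"wy":0,"wz":-20,"hand":45},
    {"dx":11.86,"dy":-10.21,"dz":0.6,"wx":0,"wy":0,"wz":-20,"hand":45},
    {"dx":11.86,"dy":-10.21,"dz":0.6,"wx":0,"wy":0,"wz":-20,"hand":45},
    {"dx":11.86,"dy":-10.21,"dz":0.6,"wx":0,"wy":0,"wz":-20,"hand":45},
    {"dx":11.86,"dy":-10.21,"dz":0.6,"wx":0,"wy":0,"wz":-20,"hand":45},
    {"dx":11.86,"dy":-10.21,"dz":0.6,"wx":0,"wy":0,"wz":-20,"hand":45},
    {"dx":11.86,"dy":-10.21,"dz":0.6,"wx":0,"wy":0,"wz":-20,"hand":45},
    {"dx":11.86,"dy":-10.21,"dz":0.6,"wx":0,"wy":0,"wz":-20,"hand":45},
    {"dx":11.86,"dy":-10.21,"dz":0.6,"wx":0,"wy":0,"wz":-20,"hand":45},
    {"dx":11.86,"dy":-10.21,"dz":0.6,"wx":0,"wy":0,"wz":-20,"hand":45},
    {"dx":11.86,"dy":-10.21,"dz":0.6,"wx":0,"wy":0,"wz":-20,"hand":45},
    {"dx":11.86,"dy":-10.21,"dz":0.6,"wx":0,"wy":0,"wz":-20,"hand":45},
    {"dx":11.86,"dy":-10.21,"dz":0.6,"wx":0,"wy":0,"wz":-20,"hand":45},
    {"dx":11.86,"dy":-10.21,"dz":0.6,"wx":0,"wy":0,"wz":-20,"hand":45},
    {"dx":11.86,"dy":-10.21,"dz":0.6,"wx":0,"wy":0,"wz":-20,"hand":45},
    {"dx":11.86,"dy":-10.21,"dz":0.6,"wx":0,"wy":0,"wz":-20,"hand":45},
  ],
)

```text
clock: 2.3
eef_pos: [0.5655, 0.1783, 0.2115]
tool_rot: [0.526, 0.85, -0.001, -0.0]
ft_force: [-0.5, 0.1, 1.8]
grip_width: 0.0447
grasp_force: 0.0
```

```bash
python3 -c "
from h import *
st(); print(go([.566,.178,.12],.643+np.pi))"
```

```text
t 2.3 pos [0.5655 0.1783 0.2115] xang 2.0335 F [-0.5  0.1  1.8] M [-0.08  0.01  0.06] w 0.0447 g 0.0 j [ 0.31  0.44  0.21  1.34 -0.    1.41]
[array([-0.01 ,  0.009,  1.83 ]), array([-1.5000e-02, -1.7000e-02, -2.0066e+01])]
```

Emit:
drive_tool(
  rows=[
    {"dx":0,"dy":0,"dz":1.8,"wx":0,"wy":0,"wz":-20,"hand":45},
    {"dx":0,"dy":0,"dz":1.8,"wx":0,"wy":0,"wz":-20,"hand":45},
    {"dx":0,"dy":0,"dz":1.8,"wx":0,"wy":0,"wz":-20,"hand":45},
    {"dx":0,"dy":0,"dz":1.8,"wx":0,"wy":0,"wz":-20,"hand":45},
    {"dx":0,"dy":0,"dz":1.8,"wx":0,"wy":0,"wz":-20,"hand":45},
    {"dx":0,"dy":0,"dz":1.8,"wx":0,"wy":0,"wz":-20,"hand":45},
    {"dx":0,"dy":0,"dz":1.8,"wx":0,"wy":0,"wz":-20,"hand":45},
    {"dx":0,"dy":0,"dz":1.8,"wx":0,"wy":0,"wz":-20,"hand":45},
    {"dx":0,"dy":0,"dz":1.8,"wx":0,"wy":0,"wz":-20,"hand":45},
    {"dx":0,"dy":0,"dz":1.8,"wx":0,"wy":0,"wz":-20,"hand":45},
    {"dx":0,"dy":0,"dz":1.8,"wx":0,"wy":0,"wz":-20,"hand":45},
    {"dx":0,"dy":0,"dz":1.8,"wx":0,"wy":0,"wz":-20,"hand":45},
    {"dx":0,"dy":0,"dz":1.8,"wx":0,"wy":0,"wz":-20,"hand":45},
  ],
)

```text
clock: 3.6
eef_pos: [0.5653, 0.1762, 0.123]
tool_rot: [-0.312, 0.95, -0.0, 0.0]
ft_force: [-0.5, -0.2, 0.2]
grip_width: 0.0449
grasp_force: 0.0
```

```bash
python3 -c "
from h import *
import cv2
st(); print(go([.566,.178,.07],.643+np.pi))
a=bot.camera('top')[155:250,220:352,::-1]
s=bot.camera('side')[150:250,220:352,::-1]
cv2.imwrite('pics/k1.png',np.hstack([cv2.resize(s,(528,400),interpolation=2)[:, :]]))
"
```

```text
t 3.6 pos [0.5653 0.1762 0.123 ] xang -2.5079 F [-0.5 -0.2  0.2] M [ 0.03 -0.01 -0.05] w 0.0449 g 0.0 j [ 0.3   0.49  0.06  1.13 -0.   -0.33]
[array([-0.031,  0.021,  1.06 ]), array([-0.003,  0.   , -0.107])]
```

View pics/k1.png

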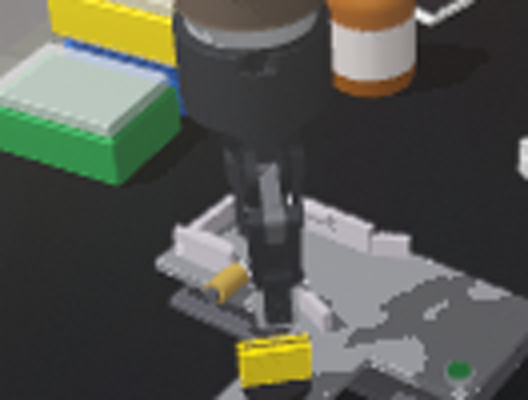

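The fingers hang right above the yellow bar, which is at crop (275,360). Next: descend and close.

Emit:
drive_tool(
  rows=[
    {"dx":-0.03,"dy":0.02,"dz":0.6,"wx":0,"wy":0,"wz":-0.1,"hand":45},
    {"dx":-0.03,"dy":0.02,"dz":0.9,"wx":0,"wy":0,"wz":-0.1,"hand":45},
    {"dx":-0.03,"dy":0.02,"dz":1.06,"wx":0,"wy":0,"wz":-0.1,"hand":45},
    {"dx":-0.03,"dy":0.02,"dz":1.06,"wx":0,"wy":0,"wz":-0.1,"hand":45},
    {"dx":-0.03,"dy":0.02,"dz":1.06,"wx":0,"wy":0,"wz":-0.1,"hand":10},
    {"dx":-0.03,"dy":0.02,"dz":1.06,"wx":0,"wy":0,"wz":-0.1,"hand":8},
    {"dx":-0.03,"dy":0.02,"dz":1.06,"wx":0,"wy":0,"wz":-0.1,"hand":8},
    {"dx":-0.03,"dy":0.02,"dz":1.06,"wx":0,"wy":0,"wz":-0.1,"hand":8},
    {"dx":-0.03,"dy":0.02,"dz":1.06,"wx":0,"wy":0,"wz":-0.1,"hand":8},
    {"dx":-0.03,"dy":0.02,"dz":1.06,"wx":0,"wy":0,"wz":-0.1,"hand":8},
  ],
)

```text
clock: 4.7
eef_pos: [0.5673, 0.1798, 0.0705]
tool_rot: [-0.317, 0.949, 0.0, 0.001]
ft_force: [0.2, -0.3, 4.5]
grip_width: 0.0107
grasp_force: 61.2
```

```bash
python3 -c "
from h import *
st(); print(go([.5663,.1802,.065],-.119+np.pi))"
```

```text
t 4.7 pos [0.5673 0.1798 0.0705] xang -2.4971 F [ 0.2 -0.3  4.5] M [ 0.22  0.19 -0.01] w 0.0107 g 61.2 j [ 0.31  0.55 -0.    1.02  0.   -0.34]
[array([0.011, 0.018, 0.11 ]), array([3.000e-03, 2.800e-02, 8.749e+00])]
```

Emit:
drive_tool(
  rows=[
    {"dx":0.0,"dy":0.0,"dz":0.01,"wx":0,"wy":0,"wz":1,"hand":8},
    {"dx":0.0,"dy":0.0,"dz":0.03,"wx":0,"wy":0,"wz":2,"hand":8},
    {"dx":0.0,"dy":0.0,"dz":0.04,"wx":0,"wy":0,"wz":3,"hand":8},
    {"dx":0.0,"dy":0.01,"dz":0.05,"wx":0,"wy":0,"wz":4,"hand":8},
    {"dx":0.0,"dy":0.01,"dz":0.07,"wx":0,"wy":0,"wz":5,"hand":8},
    {"dx":0.01,"dy":0.01,"dz":0.08,"wx":0,"wy":0,"wz":6,"hand":8},
    {"dx":0.01,"dy":0.02,"dz":0.09,"wx":0,"wy":0,"wz":7,"hand":8},
    {"dx":0.01,"dy":0.02,"dz":0.1,"wx":0,"wy":0,"wz":8,"hand":8},
    {"dx":0.01,"dy":0.02,"dz":0.11,"wx":0,"wy":0,"wz":8.75,"hand":8},
    {"dx":0.01,"dy":0.02,"dz":0.11,"wx":0,"wy":0,"wz":8.75,"hand":8},
    {"dx":0.01,"dy":0.02,"dz":0.11,"wx":0,"wy":0,"wz":8.75,"hand":8},
  ],
)

```text
clock: 5.8
eef_pos: [0.5677, 0.1804, 0.0651]
tool_rot: [0.059, 0.998, 0.001, 0.002]
ft_force: [5.1, 1.3, 4.8]
grip_width: 0.0104
grasp_force: 60.7
```

```bash
python3 -c "
from h import *
st(); print(go([.5663,.1802,.065],-.119+np.pi))"
```

```text
t 5.8 pos [0.5677 0.1804 0.0651] xang 3.0234 F [5.1 1.3 4.8] M [ 0.01 -0.74 -0.16] w 0.0104 g 60.7 j [ 0.31  0.55 -0.01  1.   -0.    0.43]
[array([ 0.027, -0.007,  0.002]), array([0.016, 0.054, 0.01 ])]
```

Emit:
drive_tool(
  rows=[
    {"dx":0.01,"dy":0,"dz":0,"wx":0,"wy":0,"wz":0,"hand":40},
    {"dx":0.01,"dy":0,"dz":0,"wx":0,"wy":0,"wz":0,"hand":40},
    {"dx":0.01,"dy":0,"dz":0,"wx":0,"wy":0,"wz":0,"hand":40},
    {"dx":0.01,"dy":0,"dz":-0.4,"wx":0,"wy":0,"wz":0,"hand":45},
    {"dx":0.01,"dy":0,"dz":-1.2,"wx":0,"wy":0,"wz":0,"hand":45},
    {"dx":0.01,"dy":0,"dz":-2.2,"wx":0,"wy":0,"wz":0,"hand":45},
    {"dx":0.01,"dy":0,"dz":-2.6,"wx":0,"wy":0,"wz":0,"hand":45},
  ],
)

```text
clock: 6.5
eef_pos: [0.5663, 0.1806, 0.1984]
tool_rot: [0.059, 0.998, 0.001, 0.003]
ft_force: [0.2, -0.1, -0.1]
grip_width: 0.0451
grasp_force: 0.0
```

```bash
python3 -c "
from h import *
st(); print(go([.497,-.154,.19],1.411))"
```

```text
t 6.5 pos [0.5663 0.1806 0.1984] xang 3.0231 F [ 0.2 -0.1 -0.1] M [ 0.03 -0.07  0.01] w 0.0451 g 0.0 j [0.31 0.44 0.18 1.3  0.   0.43]
[array([ 0.585, -6.809,  0.148]), array([ 0.068,  0.023, 18.473])]
```

Emit:
drive_tool(
  rows=[
    {"dx":0.58,"dy":-6.81,"dz":0.15,"wx":0.07,"wy":0,"wz":18.47,"hand":50},
    {"dx":0.58,"dy":-6.81,"dz":0.15,"wx":0.07,"wy":0,"wz":18.47,"hand":50},
    {"dx":0.58,"dy":-6.81,"dz":0.15,"wx":0.07,"wy":0,"wz":18.47,"hand":50},
    {"dx":0.58,"dy":-6.81,"dz":0.15,"wx":0.07,"wy":0,"wz":18.47,"hand":50},
    {"dx":0.58,"dy":-6.81,"dz":0.15,"wx":0.07,"wy":0,"wz":18.47,"hand":50},
    {"dx":0.58,"dy":-6.81,"dz":0.15,"wx":0.07,"wy":0,"wz":18.47,"hand":50},
    {"dx":0.58,"dy":-6.81,"dz":0.15,"wx":0.07,"wy":0,"wz":18.47,"hand":50},
    {"dx":0.58,"dy":-6.81,"dz":0.15,"wx":0.07,"wy":0,"wz":18.47,"hand":50},
    {"dx":0.58,"dy":-6.81,"dz":0.15,"wx":0.07,"wy":0,"wz":18.47,"hand":50},
    {"dx":0.58,"dy":-6.81,"dz":0.15,"wx":0.07,"wy":0,"wz":18.47,"hand":50},
    {"dx":0.58,"dy":-6.81,"dz":0.15,"wx":0.07,"wy":0,"wz":18.47,"hand":50},
    {"dx":0.58,"dy":-6.81,"dz":0.15,"wx":0.07,"wy":0,"wz":18.47,"hand":50},
    {"dx":0.58,"dy":-6.81,"dz":0.15,"wx":0.07,"wy":0,"wz":18.47,"hand":50},
  ],
)

```text
clock: 7.8
eef_pos: [0.4952, -0.1544, 0.1859]
tool_rot: [0.761, 0.649, -0.003, -0.001]
ft_force: [-0.3, 0.2, 0.6]
grip_width: 0.05
grasp_force: 0.0
```

```bash
python3 -c "
from h import *
import cv2
st(); print(go([.497,-.154,.04],1.411))
ims=[bot.camera('top') for _ in range(4)]; a=np.mean(ims,0).astype(np.uint8)[...,::-1]
s=np.mean([bot.camera('side') for _ in range(4)],0).astype(np.uint8)[...,::-1]
cv2.imwrite('pics/top2.png',a);cv2.imwrite('pics/side2.png',s)
r=lambda i:cv2.resize(i,None,fx=7,fy=7,interpolation=2)
A=r(a[155:240,253:325]); S=cv2.resize(s[150:270,360:400],None,fx=4.9,fy=595/120,interpolation=2)
print(A.shape,S.shape)
cv2.imwrite('pics/k2.png',np.hstack([A,S]))
"
```

```text
t 7.8 pos [ 0.4952 -0.1544  0.1859] xang 1.4134 F [-0.3  0.2  0.6] M [ 0.01  0.05 -0.  ] w 0.05 g 0.0 j [-0.3   0.31 -0.05  1.22 -0.    1.43]
[array([0.024, 0.048, 2.918]), array([-0.058,  0.043,  0.028])]
(595, 504, 3) (595, 196, 3)
```

View pics/k2.png

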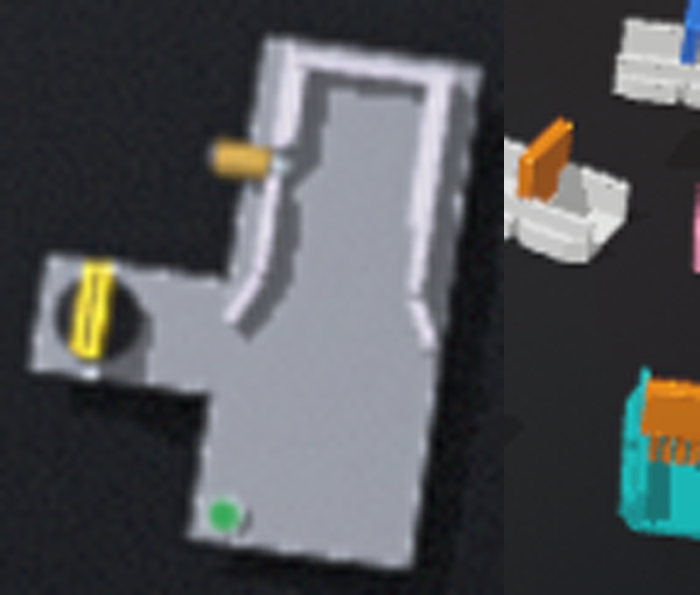

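The bar at crop (92,310) is now nearly parallel to the rails. I'll refit with level corners for a finer yaw and bar angle, while planning the grasp.

```bash
cat > fit2.py <<'E'
from h import *
import cv2
T=lambda u,v:[(u+.5)/7-.5+253,(v+.5)/7-.5+155]
D=np.array
tp=D([[-.172,.05,0],[-.172,-.05,0],[.06,-.05,0],[.06,.05,0],[-.05,.028,.02],[-.05,-.028,.02],[-.08,.105,.036]])
tu=D([T(189,540),T(414,569),T(483,66),T(266,37),T(271,272),T(412,293),T(92.5,310)])
def res(s): return (proj("top",dock2w([*s,0],tp))-tu).ravel()
o=least_squares(res,[.6,.07,-.12],loss="soft_l1"); s=o.x; print(s.round(4),res(s).reshape(-1,2).round(2).tolist())
a=cv2.imread("pics/top2.png")[185:212,255:278]; h=cv2.cvtColor(cv2.resize(a,None,fx=8,fy=8,interpolation=cv2.INTER_CUBIC),cv2.COLOR_BGR2HSV)
p=cv2.findNonZero(cv2.inRange(h,(22,130,130),(38,255,255))).reshape(-1,2).astype(float)
d=np.linalg.svd(p-p.mean(0),full_matrices=False)[2][0]; d*=np.sign(-d[1]); c=(p.mean(0)+.5)/8-.5+[255,185]
print("yellow",c,d,cv2.minAreaRect(p.astype(np.float32)))
for q in(-.1,-.05,0,.05,.1):
    ax=R.from_euler("z",q).apply([[.02,0,0],[-.02,0,0]])+tp[-1]; P=proj("top",dock2w([*s,0],ax)); e=P[0]-P[1]; e/=np.linalg.norm(e); print(q,np.cross(e,d).round(4))
for n,P in dict(dock=[0,0,0],mouth=[-.05,0,0],porch=[-.122,0,0],knob=tp[-1]).items(): print(n,dock2w([*s,0],P).round(4))
E
python3 fit2.py 2>/dev/null
```

```text
[ 0.6034  0.0696 -0.1177] [[0.42, -0.21], [-0.3, -0.02], [-0.05, 0.22], [0.1, 0.09], [0.86, 0.18], [-1.63, -0.38], [0.04, 0.12]]
yellow [265.55488045 198.94748424] [ 0.15277635 -0.98826079] ((87.94457244873047, 113.57852935791016), (39.73817825317383, 112.74553680419922), 8.652542114257812)
-0.1 -0.0998
-0.05 -0.0497
0 0.0005
0.05 0.0509
0.1 0.1012
dock [[0.6332 0.0661 0.036 ]]
mouth [[0.5835 0.072  0.036 ]]
porch [[0.512  0.0804 0.036 ]]
knob [[0.566  0.1798 0.072 ]]
```

Emit:
drive_tool(
  rows=[
    {"dx":0.02,"dy":0.05,"dz":1,"wx":-0.06,"wy":0.04,"wz":0,"hand":50},
    {"dx":0.02,"dy":0.05,"dz":1.7,"wx":-0.06,"wy":0.04,"wz":0,"hand":50},
    {"dx":0.02,"dy":0.05,"dz":2.3,"wx":-0.06,"wy":0.04,"wz":0,"hand":50},
    {"dx":0.02,"dy":0.05,"dz":2.85,"wx":-0.06,"wy":0.04,"wz":0,"hand":50},
    {"dx":0.02,"dy":0.05,"dz":2.88,"wx":-0.06,"wy":0.04,"wz":0,"hand":50},
    {"dx":0.02,"dy":0.05,"dz":2.88,"wx":-0.06,"wy":0.04,"wz":0,"hand":50},
  ],
)

```text
clock: 8.8
eef_pos: [0.4974, -0.1544, 0.0422]
tool_rot: [0.761, 0.648, -0.0, 0.0]
ft_force: [0.3, 0.2, 1.2]
grip_width: 0.0497
grasp_force: 0.0
```

Knob error measures ≈0 rad, so it's level. Now close on the comb.

Emit:
drive_tool(
  rows=[
    {"dx":0,"dy":0,"dz":0.04,"wx":0,"wy":0,"wz":0,"hand":50},
    {"dx":0,"dy":0,"dz":0.04,"wx":0,"wy":0,"wz":0,"hand":6},
    {"dx":0,"dy":0,"dz":0.04,"wx":0,"wy":0,"wz":0,"hand":6},
    {"dx":0,"dy":0,"dz":0.04,"wx":0,"wy":0,"wz":0,"hand":6},
    {"dx":0,"dy":0,"dz":0.04,"wx":0,"wy":0,"wz":0,"hand":6},
    {"dx":0,"dy":0,"dz":0.04,"wx":0,"wy":0,"wz":0,"hand":6},
    {"dx":0,"dy":0,"dz":0.04,"wx":0,"wy":0,"wz":0,"hand":6},
    {"dx":0,"dy":0,"dz":-0.6,"wx":0,"wy":0,"wz":0,"hand":6},
    {"dx":0,"dy":0,"dz":-1.4,"wx":0,"wy":0,"wz":0,"hand":6},
    {"dx":0,"dy":0,"dz":-2.4,"wx":0,"wy":0,"wz":0,"hand":6},
    {"dx":0,"dy":0,"dz":-2.4,"wx":0,"wy":0,"wz":0,"hand":6},
  ],
)

```text
clock: 9.9
eef_pos: [0.5018, -0.1557, 0.1691]
tool_rot: [0.761, 0.648, 0.004, 0.006]
ft_force: [1.4, -0.9, -1.3]
grip_width: 0.0089
grasp_force: 60.0
```

```bash
python3 -c "
from h import *
st(); print(go([.512,.0804,.16],-.118+np.pi/2))"
```

```text
t 9.9 pos [ 0.5018 -0.1557  0.1691] xang 1.4108 F [ 1.4 -0.9 -1.3] M [-0.07 -0.14 -0.03] w 0.0089 g 60.0 j [-0.3   0.32 -0.08  1.15 -0.    1.43]
[array([ 4.694, -0.553,  0.164]), array([ 0.164,  0.03 , -0.482])]
```

Emit:
drive_tool(
  rows=[
    {"dx":0.6,"dy":-0.1,"dz":0.1,"wx":0.1,"wy":0,"wz":-0.1,"hand":6},
    {"dx":1.4,"dy":-0.2,"dz":0.1,"wx":0.1,"wy":0,"wz":-0.2,"hand":6},
    {"dx":2.2,"dy":-0.3,"dz":0.1,"wx":0.1,"wy":0,"wz":-0.3,"hand":6},
    {"dx":3,"dy":-0.4,"dz":0.1,"wx":0.1,"wy":0,"wz":-0.4,"hand":6},
    {"dx":3.8,"dy":-0.5,"dz":0.1,"wx":0.1,"wy":0,"wz":-0.48,"hand":6},
    {"dx":4.4,"dy":-0.55,"dz":0.1,"wx":0.1,"wy":0,"wz":-0.48,"hand":6},
    {"dx":4.69,"dy":-0.55,"dz":0.1,"wx":0.1,"wy":0,"wz":-0.48,"hand":6},
    {"dx":4.69,"dy":-0.55,"dz":0.1,"wx":0.1,"wy":0,"wz":-0.48,"hand":6},
    {"dx":4.69,"dy":-0.55,"dz":0.1,"wx":0.1,"wy":0,"wz":-0.48,"hand":6},
  ],
)

```text
clock: 10.8
eef_pos: [0.5074, 0.0809, 0.1565]
tool_rot: [0.748, 0.664, -0.003, -0.003]
ft_force: [0.3, 0.3, -2.0]
grip_width: 0.0085
grasp_force: 59.9
```

```bash
python3 -c "
from h import *
st(); print(go([.512,.0804,.08],-.118+np.pi/2))"
```

```text
t 10.8 pos [0.5074 0.0809 0.1565] xang 1.4527 F [ 0.3  0.3 -2. ] M [-0.02 -0.    0.02] w 0.0085 g 59.9 j [ 0.16  0.33 -0.11  1.15  0.    1.85]
[array([0.003, 0.106, 1.529]), array([-0.097,  0.017, -0.001])]
```

Emit:
drive_tool(
  rows=[
    {"dx":0,"dy":0.1,"dz":0.6,"wx":-0.1,"wy":0,"wz":0,"hand":6},
    {"dx":0,"dy":0.1,"dz":1.1,"wx":-0.1,"wy":0,"wz":0,"hand":6},
    {"dx":0,"dy":0.1,"dz":1.4,"wx":-0.1,"wy":0,"wz":0,"hand":6},
    {"dx":0,"dy":0.1,"dz":1.54,"wx":-0.1,"wy":0,"wz":0,"hand":6},
    {"dx":0,"dy":0.1,"dz":1.57,"wx":-0.1,"wy":0,"wz":0,"hand":6},
    {"dx":0,"dy":0.1,"dz":1.57,"wx":-0.1,"wy":0,"wz":0,"hand":6},
  ],
)

```text
clock: 11.4
eef_pos: [0.5126, 0.0803, 0.0791]
tool_rot: [0.748, 0.664, 0.001, 0.001]
ft_force: [0.8, -0.5, -2.1]
grip_width: 0.009
grasp_force: 59.8
```

```bash
python3 -c "
from h import *
import cv2
st()
a=bot.camera('top')[...,::-1];s=bot.camera('side')[...,::-1]
cv2.imwrite('pics/k3.png',cv2.resize(s[170:270,250:390],None,fx=5.6,fy=5.6,interpolation=2))
"
```

```text
t 11.4 pos [0.5126 0.0803 0.0791] xang 1.4514 F [ 0.8 -0.5 -2.1] M [ 0.02 -0.03  0.05] w 0.009 g 59.8 j [ 0.16  0.41 -0.21  0.95 -0.    1.85]
```

View pics/k3.png

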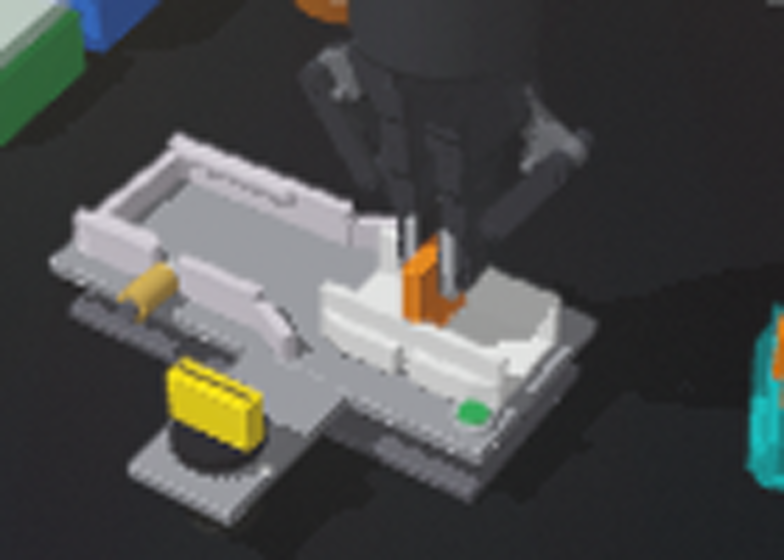

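The tray is centred over the porch, about 2 mm up. Lower it, release, then pre-push loosely so the flares centre it.

Emit:
drive_tool(
  rows=[
    {"dx":0,"dy":0,"dz":0.03,"wx":0,"wy":0,"wz":0,"hand":6},
    {"dx":0,"dy":0,"dz":0.06,"wx":0,"wy":0,"wz":0,"hand":6},
    {"dx":0,"dy":0,"dz":0.07,"wx":0,"wy":0,"wz":0,"hand":6},
    {"dx":0,"dy":0,"dz":0.07,"wx":0,"wy":0,"wz":0,"hand":6},
  ],
)

```text
clock: 11.9
eef_pos: [0.5131, 0.0811, 0.0774]
tool_rot: [0.748, 0.664, 0.002, 0.002]
ft_force: [-2.6, -0.9, 10.0]
grip_width: 0.0087
grasp_force: 61.5
```

```bash
python3 -c "
from h import *
st(); print(go(dock2w([.6034,.0696,-.1177,0],[-.065,0,.04])[0],-.118+np.pi/2))"
```

```text
t 11.9 pos [0.5131 0.0811 0.0774] xang 1.4528 F [-2.6 -0.9 10. ] M [-0.27  0.78 -0.01] w 0.0087 g 61.5 j [ 0.16  0.41 -0.22  0.94 -0.    1.85]
[array([-0.015,  1.121,  0.034]), array([ 0.05 , -0.002, -0.   ])]
```

Emit:
drive_tool(
  rows=[
    {"dx":0,"dy":0,"dz":0,"wx":0,"wy":0,"wz":0,"hand":16},
    {"dx":0,"dy":0,"dz":-0.03,"wx":0,"wy":0,"wz":0,"hand":16},
    {"dx":0,"dy":0.1,"dz":-0.03,"wx":0,"wy":0,"wz":0,"hand":16},
    {"dx":0,"dy":0.2,"dz":-0.03,"wx":0,"wy":0,"wz":0,"hand":16},
    {"dx":0,"dy":0.3,"dz":-0.03,"wx":0,"wy":0,"wz":0,"hand":16},
    {"dx":0,"dy":0.4,"dz":-0.03,"wx":0,"wy":0,"wz":0,"hand":16},
    {"dx":0,"dy":0.5,"dz":-0.03,"wx":0,"wy":0,"wz":0,"hand":16},
    {"dx":0,"dy":0.6,"dz":-0.03,"wx":0,"wy":0,"wz":0,"hand":16},
    {"dx":0,"dy":0.7,"dz":-0.03,"wx":0,"wy":0,"wz":0,"hand":16},
    {"dx":0,"dy":0.8,"dz":-0.03,"wx":0,"wy":0,"wz":0,"hand":16},
    {"dx":0,"dy":0.9,"dz":-0.03,"wx":0,"wy":0,"wz":0,"hand":16},
    {"dx":0,"dy":1.0,"dz":-0.03,"wx":0,"wy":0,"wz":0,"hand":16},
    {"dx":0,"dy":1.1,"dz":-0.03,"wx":0,"wy":0,"wz":0,"hand":16},
    {"dx":0,"dy":1.2,"dz":-0.03,"wx":0,"wy":0,"wz":0,"hand":16},
    {"dx":0,"dy":1.2,"dz":-0.03,"wx":0,"wy":0,"wz":0,"hand":16},
  ],
)

```text
clock: 13.4
eef_pos: [0.5728, 0.0738, 0.0768]
tool_rot: [0.748, 0.664, 0.001, 0.001]
ft_force: [1.1, 0.3, -0.3]
grip_width: 0.0162
grasp_force: 0.0
```

```bash
python3 -c "
from h import *
import cv2
st(); print(go(dock2w([.6034,.0696,-.1177,0],[-.04,0,.042])[0],-.118+np.pi/2))
a=bot.camera('top')[...,::-1];s=bot.camera('side')[...,::-1]
A=cv2.resize(a[150:250,250:330],None,fx=4,fy=4,interpolation=2);S=cv2.resize(s[180:260,250:360],None,fx=4,fy=5,interpolation=2)
cv2.imwrite('pics/k4.png',np.hstack([A,S]))
"
```

```text
t 13.4 pos [0.5728 0.0738 0.0768] xang 1.4524 F [ 1.1  0.3 -0.3] M [0.01 0.04 0.03] w 0.0162 g 0.0 j [ 0.13  0.51 -0.05  1.01 -0.    1.82]
[array([-0.012,  0.418, -0.022]), array([ 0.031,  0.002, -0.004])]
```

View pics/k4.png

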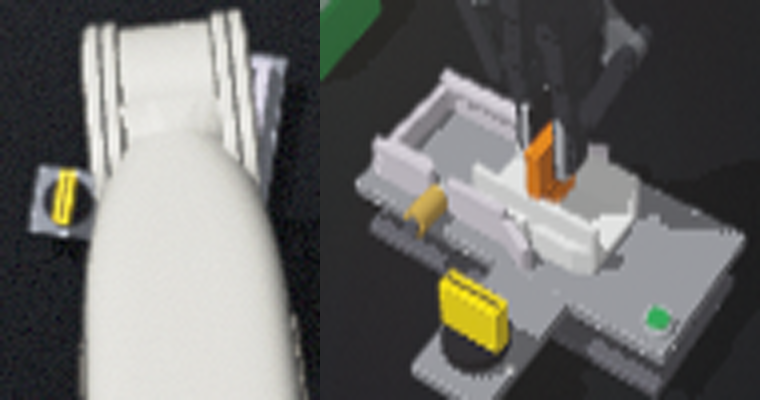

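The tray has entered between the rails with its front past the flare. Regrip and push on gently.

Emit:
drive_tool(
  rows=[
    {"dx":0,"dy":0,"dz":0,"wx":0,"wy":0,"wz":0,"hand":6},
    {"dx":0,"dy":0,"dz":0,"wx":0,"wy":0,"wz":0,"hand":6},
    {"dx":0,"dy":0,"dz":0,"wx":0,"wy":0,"wz":0,"hand":6},
    {"dx":0,"dy":0.1,"dz":0,"wx":0,"wy":0,"wz":0,"hand":6},
    {"dx":0,"dy":0.15,"dz":0,"wx":0,"wy":0,"wz":0,"hand":6},
    {"dx":0,"dy":0.2,"dz":0,"wx":0,"wy":0,"wz":0,"hand":6},
    {"dx":0,"dy":0.2,"dz":0,"wx":0,"wy":0,"wz":0,"hand":6},
  ],
)

```text
clock: 14.2
eef_pos: [0.5822, 0.0727, 0.0769]
tool_rot: [0.748, 0.664, 0.001, 0.001]
ft_force: [-1.0, 0.5, 3.5]
grip_width: 0.0088
grasp_force: 61.5
```

```bash
python3 -c "
from h import *
st(); print(go(dock2w([.6034,.0696,-.1177,0],[0,0,.042])[0],-.118+np.pi/2))"
```

```text
t 14.2 pos [0.5822 0.0727 0.0769] xang 1.4526 F [-1.   0.5  3.5] M [0.03 0.28 0.01] w 0.0088 g 61.5 j [ 0.12  0.53 -0.02  1.02 -0.    1.81]
[array([-0.011,  1.028, -0.019]), array([ 0.024,  0.002, -0.002])]
```

Forces are small. Continue to about 25 mm short of home.

Emit:
drive_tool(
  rows=[
    {"dx":0,"dy":0.08,"dz":0,"wx":0,"wy":0,"wz":0,"hand":6},
    {"dx":0,"dy":0.16,"dz":0,"wx":0,"wy":0,"wz":0,"hand":6},
    {"dx":0,"dy":0.24,"dz":0,"wx":0,"wy":0,"wz":0,"hand":6},
    {"dx":0,"dy":0.32,"dz":0,"wx":0,"wy":0,"wz":0,"hand":6},
    {"dx":0,"dy":0.4,"dz":0,"wx":0,"wy":0,"wz":0,"hand":6},
    {"dx":0,"dy":0.48,"dz":0,"wx":0,"wy":0,"wz":0,"hand":6},
    {"dx":0,"dy":0.5,"dz":0,"wx":0,"wy":0,"wz":0,"hand":6},
  ],
)

```text
clock: 14.9
eef_pos: [0.6057, 0.0681, 0.077]
tool_rot: [0.748, 0.664, -0.001, 0.001]
ft_force: [-5.7, -3.2, 8.3]
grip_width: 0.009
grasp_force: 62.2
```

```bash
python3 -c "
from h import *
st(); print(go(dock2w([.6034,.0696,-.1177,0],[0,0,.042])[0],-.118+np.pi/2))"
```

```text
t 14.9 pos [0.6057 0.0681 0.077 ] xang 1.4514 F [-5.7 -3.2  8.3] M [-0.68  1.28 -0.04] w 0.009 g 62.2 j [ 0.11  0.57  0.05  1.06 -0.    1.8 ]
[array([ 0.026,  0.551, -0.021]), array([-0.003,  0.041, -0.016])]
```

Emit:
drive_tool(
  rows=[
    {"dx":0,"dy":0.08,"dz":0,"wx":0,"wy":0,"wz":0,"hand":6},
    {"dx":0,"dy":0.16,"dz":0,"wx":0,"wy":0,"wz":0,"hand":6},
    {"dx":0,"dy":0.24,"dz":0,"wx":0,"wy":0,"wz":0,"hand":6},
    {"dx":0,"dy":0.32,"dz":0,"wx":0,"wy":0,"wz":0,"hand":6},
    {"dx":0,"dy":0.4,"dz":0,"wx":0,"wy":0,"wz":0,"hand":6},
    {"dx":0,"dy":0.43,"dz":0,"wx":0,"wy":0,"wz":0,"hand":6},
    {"dx":0,"dy":0.43,"dz":0,"wx":0,"wy":0,"wz":0,"hand":6},
  ],
)

```text
clock: 15.6
eef_pos: [0.6275, 0.0654, 0.077]
tool_rot: [0.748, 0.664, -0.001, 0.001]
ft_force: [-4.1, -4.5, 6.7]
grip_width: 0.0091
grasp_force: 61.9
```

```bash
python3 -c "
from h import *
st(); print(go(dock2w([.6034,.0696,-.1177,0],[0,0,.042])[0],-.118+np.pi/2))"
```

```text
t 15.6 pos [0.6275 0.0654 0.077 ] xang 1.4513 F [-4.1 -4.5  6.7] M [-0.69  0.84  0.04] w 0.0091 g 61.9 j [ 0.11  0.61  0.12  1.09 -0.    1.8 ]
[array([ 0.026,  0.111, -0.02 ]), array([ 0.008,  0.039, -0.017])]
```

Creep in single short calls to feel the click.

Emit:
drive_tool(
  rows=[
    {"dx":0,"dy":0.04,"dz":0,"wx":0,"wy":0,"wz":0,"hand":6},
    {"dx":0,"dy":0.06,"dz":0,"wx":0,"wy":0,"wz":0,"hand":6},
    {"dx":0,"dy":0.06,"dz":0,"wx":0,"wy":0,"wz":0,"hand":6},
  ],
)

```text
clock: 15.9
eef_pos: [0.6314, 0.0651, 0.077]
tool_rot: [0.748, 0.664, -0.0, 0.002]
ft_force: [-1.1, -4.3, 4.0]
grip_width: 0.0089
grasp_force: 61.6
```

Emit:
drive_tool(
  rows=[
    {"dx":0,"dy":0.03,"dz":0,"wx":0,"wy":0,"wz":0,"hand":6},
    {"dx":0,"dy":0.03,"dz":0,"wx":0,"wy":0,"wz":0,"hand":6},
  ],
)

```text
clock: 16.1
eef_pos: [0.6332, 0.0652, 0.077]
tool_rot: [0.748, 0.664, 0.0, 0.002]
ft_force: [-0.9, -6.2, 3.6]
grip_width: 0.0086
grasp_force: 61.6
```

Emit:
drive_tool(
  rows=[
    {"dx":0,"dy":0.02,"dz":0,"wx":0,"wy":0,"wz":0,"hand":6},
    {"dx":0,"dy":0.02,"dz":0,"wx":0,"wy":0,"wz":0,"hand":6},
  ],
)

```text
clock: 16.3
eef_pos: [0.6333, 0.0652, 0.077]
tool_rot: [0.748, 0.664, -0.001, 0.001]
ft_force: [-2.3, -5.6, 6.9]
grip_width: 0.0084
grasp_force: 61.9
```

Emit:
drive_tool(
  rows=[
    {"dx":0,"dy":0.02,"dz":0,"wx":0,"wy":0,"wz":0,"hand":6},
    {"dx":0,"dy":0.02,"dz":0,"wx":0,"wy":0,"wz":0,"hand":6},
  ],
)

```text
clock: 16.5
eef_pos: [0.6335, 0.0652, 0.077]
tool_rot: [0.748, 0.664, -0.001, 0.001]
ft_force: [-3.0, -6.0, 7.0]
grip_width: 0.0086
grasp_force: 62.1
```

Emit:
drive_tool(
  rows=[
    {"dx":0,"dy":0.02,"dz":0,"wx":0,"wy":0,"wz":0,"hand":6},
    {"dx":0,"dy":0.02,"dz":0,"wx":0,"wy":0,"wz":0,"hand":6},
  ],
)

```text
clock: 16.7
eef_pos: [0.6337, 0.0652, 0.077]
tool_rot: [0.748, 0.664, -0.002, 0.0]
ft_force: [-7.7, -4.8, 8.2]
grip_width: 0.0088
grasp_force: 62.3
```

Resistance rises sharply after the forward snap, so the ball should be in the notch. Release and inspect.

Emit:
drive_tool(
  rows=[
    {"dx":0,"dy":-0.02,"dz":0,"wx":0,"wy":0,"wz":0,"hand":6},
    {"dx":0,"dy":-0.02,"dz":0,"wx":0,"wy":0,"wz":0,"hand":22},
    {"dx":0,"dy":-0.02,"dz":0,"wx":0,"wy":0,"wz":0,"hand":22},
    {"dx":0,"dy":-0.02,"dz":0,"wx":0,"wy":0,"wz":0,"hand":22},
  ],
)

```text
clock: 17.1
eef_pos: [0.6344, 0.067, 0.0762]
tool_rot: [0.747, 0.664, 0.001, 0.0]
ft_force: [0.2, -1.0, -0.0]
grip_width: 0.0217
grasp_force: 0.0
```

Emit:
drive_tool(
  rows=[
    {"dx":0,"dy":0.1,"dz":0,"wx":0,"wy":0,"wz":0,"hand":22},
    {"dx":0,"dy":0.12,"dz":0,"wx":0,"wy":0,"wz":0,"hand":22},
    {"dx":0,"dy":0.12,"dz":0,"wx":0,"wy":0,"wz":0,"hand":22},
  ],
)

```text
clock: 17.4
eef_pos: [0.6399, 0.0662, 0.0764]
tool_rot: [0.748, 0.664, 0.0, -0.0]
ft_force: [-2.1, 0.9, -0.3]
grip_width: 0.0219
grasp_force: 1.1
```

```bash
python3 -c "
from h import *
import cv2
o=st(); W=lambda P:R.from_euler('z',.1177).apply(P)
print('dock-frame TCP',(R.from_euler('z',.1177).apply(o['eef_pos']-dock2w([.6034,.0696,-.1177,0],[0,0,0])[0])).round(4),'F',R.from_euler('z',.1177).apply(o['ft_force']).round(1))"
```

```text
t 17.4 pos [0.6399 0.0662 0.0764] xang 1.453 F [-2.1  0.9 -0.3] M [ 0.28  0.4  -0.04] w 0.0219 g 1.1 j [0.1  0.63 0.16 1.1  0.   1.79]
dock-frame TCP [0.0067 0.0009 0.0404] F [-2.2  0.7 -0.3]
```

Emit:
drive_tool(
  rows=[
    {"dx":0,"dy":0.02,"dz":0,"wx":0,"wy":0,"wz":0,"hand":22},
    {"dx":0,"dy":0.03,"dz":0,"wx":0,"wy":0,"wz":0,"hand":22},
    {"dx":0,"dy":0.03,"dz":0,"wx":0,"wy":0,"wz":0,"hand":22},
  ],
)

```text
clock: 17.7
eef_pos: [0.64, 0.0662, 0.0764]
tool_rot: [0.747, 0.664, -0.001, -0.001]
ft_force: [-5.3, 0.9, 2.2]
grip_width: 0.0223
grasp_force: 2.9
```

Emit:
drive_tool(
  rows=[
    {"dx":0,"dy":-0.12,"dz":0,"wx":0,"wy":0,"wz":0,"hand":22},
    {"dx":0,"dy":-0.12,"dz":0,"wx":0,"wy":0,"wz":0,"hand":26},
    {"dx":0,"dy":-0.12,"dz":-0.4,"wx":0,"wy":0,"wz":0,"hand":26},
    {"dx":0,"dy":-0.12,"dz":-1,"wx":0,"wy":0,"wz":0,"hand":26},
    {"dx":0,"dy":-0.12,"dz":-2,"wx":0,"wy":0,"wz":0,"hand":26},
    {"dx":2,"dy":-2,"dz":-3,"wx":0,"wy":0,"wz":0,"hand":26},
    {"dx":-2,"dy":-3,"dz":-3,"wx":0,"wy":0,"wz":0,"hand":26},
    {"dx":-4,"dy":-3,"dz":-3,"wx":0,"wy":0,"wz":0,"hand":26},
    {"dx":-5,"dy":-3,"dz":-3,"wx":0,"wy":0,"wz":0,"hand":26},
    {"dx":-5,"dy":-3,"dz":-3,"wx":0,"wy":0,"wz":0,"hand":26},
    {"dx":-5,"dy":-3,"dz":-3,"wx":0,"wy":0,"wz":0,"hand":26},
    {"dx":-5,"dy":-3,"dz":-3,"wx":0,"wy":0,"wz":0,"hand":26},
  ],
)

```text
clock: 18.9
eef_pos: [0.467, -0.1574, 0.2266]
tool_rot: [0.747, 0.664, 0.001, 0.002]
ft_force: [0.5, -0.7, 0.4]
grip_width: 0.0257
grasp_force: 0.0
```

Run:
```python
from h import *
import cv2
st()
a=np.mean([bot.camera('top') for _ in range(4)],0).astype(np.uint8)[...,::-1];s=np.mean([bot.camera('side') for _ in range(4)],0).astype(np.uint8)[...,::-1]
cv2.imwrite('pics/top5.png',a)
A=cv2.resize(a[155:240,255:325],None,fx=5,fy=5,interpolation=2);S=cv2.resize(s[180:265,255:340],None,fx=5,fy=5,interpolation=2)
cv2.imwrite('pics/k5.png',np.hstack([A,S]))
st_=[.6034,.0696,-.1177,0]
for n,P in(("bar",[[0,.024,.054],[0,-.024,.054]]),("stripends",[[.045,0,.026],[-.045,0,.026]])): print(n,((proj("top",dock2w(st_,P))-[255,155]+.5)*5).round(1).tolist(),((proj("side",dock2w(st_,P))-[255,180]+.5)*5+[350,0]).round(1).tolist())
h=cv2.cvtColor(a[160:200,275:310].copy(),cv2.COLOR_BGR2HSV); p=cv2.findNonZero(cv2.inRange(h,(4,150,120),(18,255,255))).reshape(-1,2)+[275,160]
print("orange",p.mean(0),"expected home bar top",proj("top",dock2w(st_,[0,0,.054])))
def ang(im):
    h=cv2.cvtColor(cv2.resize(im[185:212,255:278],None,fx=8,fy=8,interpolation=cv2.INTER_CUBIC),cv2.COLOR_BGR2HSV); p=cv2.findNonZero(cv2.inRange(h,(22,130,130),(38,255,255))).reshape(-1,2).astype(float)
    d=np.linalg.svd(p-p.mean(0),full_matrices=False)[2][0]; return np.arctan(d[0]/d[1])
print("knob ang before/after",ang(cv2.imread('pics/top2.png')),ang(a.copy()))
```

```text
t 18.9 pos [ 0.467  -0.1574  0.2266] xang 1.453 F [ 0.5 -0.7  0.4] M [-0.04 -0.02 -0.02] w 0.0257 g 0.0 j [-0.32  0.23 -0.05  1.29 -0.    1.36]
bar [[203.2, 109.1], [280.3, 119.7]] [[484.3, 112.3], [542.5, 64.3]]
stripends [[253.5, 52.5], [233.1, 192.4]] [[448.3, 103.5], [589.4, 161.8]]
orange [302.46511628 177.74418605] expected home bar top [[302.85528843 177.37884193]]
knob ang before/after -0.15337699970642518 -0.15408441219622865
```

View pics/k5.png

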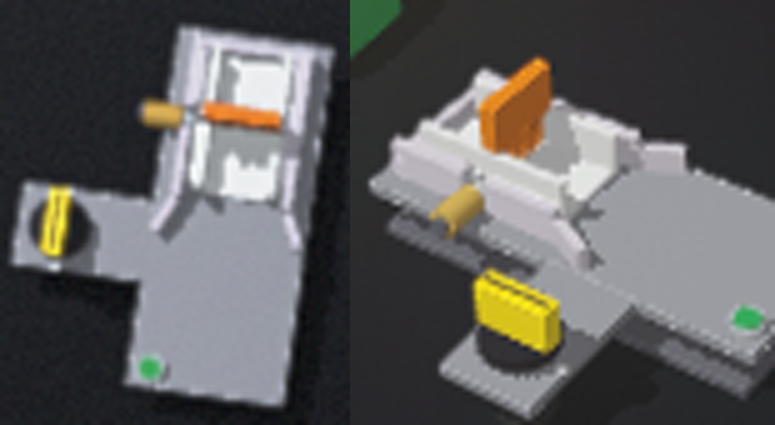

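Image shows the comb in line with the ball housing (top crop (242,115), expected home (242,114)), and the knob angle is unchanged. One firm push test from behind will confirm it's in the notch.

```bash
python3 -c "
from h import *
print(go(dock2w([.6034,.0696,-.1177,0],[0,0,.12])[0],-.118+np.pi/2),go(dock2w([.6034,.0696,-.1177,0],[0,0.001,.0404])[0]))"
```

```text
[array([4.757, 2.771, 1.395]), array([0.017, 0.002, 0.026])] [array([4.777, 2.768, 2.987])]
```

Emit:
drive_tool(
  rows=[
    {"dx":1,"dy":0.6,"dz":0,"wx":0,"wy":0,"wz":0,"hand":24},
    {"dx":2,"dy":1.2,"dz":0,"wx":0,"wy":0,"wz":0,"hand":24},
    {"dx":3,"dy":1.8,"dz":0.3,"wx":0,"wy":0,"wz":0,"hand":24},
    {"dx":3.8,"dy":2.3,"dz":0.7,"wx":0,"wy":0,"wz":0,"hand":24},
    {"dx":4.5,"dy":2.65,"dz":1,"wx":0,"wy":0,"wz":0,"hand":24},
    {"dx":4.77,"dy":2.77,"dz":1,"wx":0,"wy":0,"wz":0,"hand":24},
    {"dx":4.77,"dy":2.77,"dz":1.2,"wx":0,"wy":0,"wz":0,"hand":24},
    {"dx":4.77,"dy":2.77,"dz":1.7,"wx":0,"wy":0,"wz":0,"hand":24},
    {"dx":4.77,"dy":2.77,"dz":2.3,"wx":0,"wy":0,"wz":0,"hand":24},
    {"dx":4.77,"dy":2.77,"dz":2.8,"wx":0,"wy":0,"wz":0,"hand":24},
    {"dx":4.77,"dy":2.77,"dz":2.97,"wx":0,"wy":0,"wz":0,"hand":24},
    {"dx":4.77,"dy":2.77,"dz":2.97,"wx":0,"wy":0,"wz":0,"hand":22},
    {"dx":4.77,"dy":2.77,"dz":2.97,"wx":0,"wy":0,"wz":0,"hand":22},
  ],
)

```text
clock: 20.6
eef_pos: [0.6339, 0.0654, 0.0785]
tool_rot: [0.747, 0.664, 0.001, 0.001]
ft_force: [0.1, -0.0, -1.2]
grip_width: 0.0221
grasp_force: 0.0
```

Emit:
drive_tool(
  rows=[
    {"dx":0,"dy":0.08,"dz":0,"wx":0,"wy":0,"wz":0,"hand":22},
    {"dx":0,"dy":0.12,"dz":0,"wx":0,"wy":0,"wz":0,"hand":22},
    {"dx":0,"dy":0.14,"dz":0,"wx":0,"wy":0,"wz":0,"hand":22},
    {"dx":0,"dy":0.14,"dz":0,"wx":0,"wy":0,"wz":0,"hand":22},
  ],
)

```text
clock: 21.0
eef_pos: [0.6397, 0.0644, 0.078]
tool_rot: [0.748, 0.664, 0.0, 0.0]
ft_force: [-3.7, 2.1, 2.7]
grip_width: 0.022
grasp_force: 2.2
```

Emit:
drive_tool(
  rows=[
    {"dx":0,"dy":0.04,"dz":0,"wx":0,"wy":0,"wz":0,"hand":22},
    {"dx":0,"dy":0.04,"dz":0,"wx":0,"wy":0,"wz":0,"hand":22},
  ],
)

```text
clock: 21.2
eef_pos: [0.64, 0.0643, 0.0778]
tool_rot: [0.747, 0.664, -0.001, -0.001]
ft_force: [-8.7, 1.5, 7.0]
grip_width: 0.0218
grasp_force: 4.4
```

Emit:
drive_tool(
  rows=[
    {"dx":0,"dy":0.04,"dz":0,"wx":0,"wy":0,"wz":0,"hand":22},
    {"dx":0,"dy":0.04,"dz":0,"wx":0,"wy":0,"wz":0,"hand":22},
  ],
)

```text
clock: 21.4
eef_pos: [0.6409, 0.0642, 0.0778]
tool_rot: [0.747, 0.664, -0.002, -0.002]
ft_force: [-10.7, 1.8, 9.5]
grip_width: 0.022
grasp_force: 5.8
```

Resists 11 N with under 1 mm of give, so it isn't riding free. A light pull from the other side will check that it's held.

Emit:
drive_tool(
  rows=[
    {"dx":0,"dy":-0.12,"dz":0,"wx":0,"wy":0,"wz":0,"hand":22},
    {"dx":0,"dy":-0.24,"dz":0,"wx":0,"wy":0,"wz":0,"hand":22},
    {"dx":0,"dy":-0.28,"dz":0,"wx":0,"wy":0,"wz":0,"hand":22},
    {"dx":0,"dy":-0.29,"dz":0,"wx":0,"wy":0,"wz":0,"hand":22},
  ],
)

```text
clock: 21.8
eef_pos: [0.6299, 0.0654, 0.0775]
tool_rot: [0.748, 0.664, 0.001, 0.001]
ft_force: [-0.1, 0.6, -0.3]
grip_width: 0.022
grasp_force: 0.0
```

Emit:
drive_tool(
  rows=[
    {"dx":0,"dy":-0.02,"dz":0,"wx":0,"wy":0,"wz":0,"hand":22},
    {"dx":0,"dy":-0.02,"dz":0,"wx":0,"wy":0,"wz":0,"hand":22},
  ],
)

```text
clock: 22.0
eef_pos: [0.6289, 0.0655, 0.0774]
tool_rot: [0.748, 0.664, 0.0, 0.001]
ft_force: [-0.0, 0.5, 0.6]
grip_width: 0.0217
grasp_force: 0.0
```

Emit:
drive_tool(
  rows=[
    {"dx":0,"dy":-0.03,"dz":0,"wx":0,"wy":0,"wz":0,"hand":22},
    {"dx":0,"dy":-0.04,"dz":0,"wx":0,"wy":0,"wz":0,"hand":22},
    {"dx":0,"dy":-0.04,"dz":0,"wx":0,"wy":0,"wz":0,"hand":22},
  ],
)

```text
clock: 22.3
eef_pos: [0.6271, 0.0658, 0.0774]
tool_rot: [0.748, 0.664, 0.001, 0.001]
ft_force: [0.5, -0.2, -1.2]
grip_width: 0.0219
grasp_force: 0.7
```

Emit:
drive_tool(
  rows=[
    {"dx":0,"dy":-0.02,"dz":0,"wx":0,"wy":0,"wz":0,"hand":22},
    {"dx":0,"dy":-0.02,"dz":0,"wx":0,"wy":0,"wz":0,"hand":22},
  ],
)

```text
clock: 22.5
eef_pos: [0.6266, 0.0658, 0.0777]
tool_rot: [0.748, 0.664, 0.001, 0.001]
ft_force: [3.4, -1.3, -0.7]
grip_width: 0.0221
grasp_force: 1.6
```

It's held both ways, and the contact midpoint of 0.6334 matches the dock at 0.6332. Back off, lift and check.

Emit:
drive_tool(
  rows=[
    {"dx":0,"dy":0.14,"dz":0,"wx":0,"wy":0,"wz":0,"hand":24},
    {"dx":0,"dy":0.14,"dz":0,"wx":0,"wy":0,"wz":0,"hand":28},
    {"dx":0,"dy":0.14,"dz":-0.4,"wx":0,"wy":0,"wz":0,"hand":28},
    {"dx":0,"dy":0.14,"dz":-1,"wx":0,"wy":0,"wz":0,"hand":28},
    {"dx":0,"dy":0.14,"dz":-2,"wx":0,"wy":0,"wz":0,"hand":28},
    {"dx":0,"dy":0.14,"dz":-3,"wx":0,"wy":0,"wz":0,"hand":28},
    {"dx":-1,"dy":-0.5,"dz":-3,"wx":0,"wy":0,"wz":0,"hand":28},
    {"dx":-2,"dy":-1,"dz":-3,"wx":0,"wy":0,"wz":0,"hand":28},
    {"dx":-3,"dy":-2,"dz":-3,"wx":0,"wy":0,"wz":0,"hand":28},
    {"dx":-4,"dy":-3,"dz":-3,"wx":0,"wy":0,"wz":0,"hand":28},
    {"dx":-5,"dy":-3,"dz":-3,"wx":0,"wy":0,"wz":0,"hand":28},
    {"dx":-5,"dy":-3,"dz":-3,"wx":0,"wy":0,"wz":0,"hand":28},
    {"dx":-5,"dy":-3,"dz":-3,"wx":0,"wy":0,"wz":0,"hand":28},
  ],
)

```text
clock: 23.8
eef_pos: [0.4438, -0.1683, 0.2275]
tool_rot: [0.75, 0.661, -0.001, 0.0]
ft_force: [0.8, 0.6, -0.0]
grip_width: 0.0281
grasp_force: 0.0
```

Run:
```python
from h import *
import cv2
st()
a=np.mean([bot.camera('top') for _ in range(4)],0).astype(np.uint8)[...,::-1].copy()
b=cv2.imread('pics/top5.png')
for im in(b,a):
    h=cv2.cvtColor(im[160:200,275:310],cv2.COLOR_BGR2HSV); p=cv2.findNonZero(cv2.inRange(h,(4,150,120),(18,255,255))).reshape(-1,2)+[275,160]
    h=cv2.cvtColor(cv2.resize(im[185:212,255:278],None,fx=8,fy=8,interpolation=cv2.INTER_CUBIC),cv2.COLOR_BGR2HSV); k=cv2.findNonZero(cv2.inRange(h,(22,130,130),(38,255,255))).reshape(-1,2).astype(float)
    d=np.linalg.svd(k-k.mean(0),full_matrices=False)[2][0]; print(p.mean(0),np.arctan(d[0]/d[1]))
print(bot.job_done())
```

```text
t 23.8 pos [ 0.4438 -0.1683  0.2275] xang 1.4448 F [ 0.8  0.6 -0. ] M [-0.05 -0.   -0.01] w 0.0281 g 0.0 j [-0.36  0.2  -0.09  1.28 -0.    1.34]
[302.46511628 177.74418605] -0.15408441219622865
[302.35714286 177.76190476] -0.15255509549361795
the job is handed in; nothing more can be done
None
```

I levelled the table, slid the orange-comb tray home and let go, then handed the job in at about 24 s; the tray held against an 11 N push and a 3 N pull, and the knob still read level.

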